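# Slide the bench block under the punch-guide bridge

### The job

Push the steel bench block along the bench with the fingertips, in under the low punch-guide bridge from its open, flared side, until it sits squarely against the back stop and the brass blank on it lies under the guide hole. The blank rides along on the block: do not touch it or shake it off. Do not grip, lift or tip the block, leave the other things on the bench where they are, and draw the hand back at the end.

Things in the scene. Friction and masses are not known exactly. Their poses are not given: they have to be found in the camera images.
- bridge: Punch-guide bridge of bare aluminium, fixed to the bench. Origin on the bench (z = 0) right under the guide hole; +x is the push-in direction, y runs across. A crossbar (x -18 to 18 mm, y -68 to 68 mm, z 26 to 38 mm) on two posts; the opening below is 100 mm wide (y -50 to 50) and 26 mm high. Rails 10 mm high at y = +-60 to 68 mm run from the posts to the back stop.
- guide_hole (a point): Lower mouth of the 12 mm guide hole through the middle of the crossbar, 26 mm above the bench.
- entry (a point): Point on the bench in the middle of the bridge's flared mouth, at x = -50 mm in the bridge's frame. The flare is two wings 22 mm high, from the posts (100 mm apart) out to about 135 mm apart here.
- back_stop (a point): Middle of the back stop's face that meets the block, at x = 55 mm in the bridge's frame, 8 mm above the bench. The stop is a fixed bar across the way, 136 mm long, 12 mm thick and 16 mm high.
- block: Loose bench block, steel top on black nylon base: 110 mm long (its x) x 90 mm wide (y) x 18 mm high, about 0.75 kg, flat on the bench before the bridge's flared mouth, askew by up to 0.35 rad and up to 40 mm to either side of its line. Origin: centre of the underside. Its +x points roughly as the bridge's +x. It slides under a push of about 3 to 10 N.
- blank: Round brass blank, 28 mm across, 4 mm thick, lying loose at the middle of the block's top. Origin at the centre of its underside (18 mm above the bench when on the block). Held by friction only.
- doming_block: Bystander, loose: bare steel cube, 45 mm. Origin at its underside. Leave it where it is.
- mallet: Bystander, loose: wooden mallet lying down: head 60 x 90 x 50 mm high (origin under the head), handle 200 mm along its -x. Origin at its underside. Leave it where it is.
- file: Bystander, loose: flat file with wooden handle, about 250 mm long along its x, 20 mm high. Origin at its underside. Leave it where it is.
- jar: Bystander, loose: small closed glass jar, 48 mm across, 55 mm high. Origin at its underside. Leave it where it is.
- cup: Bystander, loose: small white bowl, 64 mm across, 50 mm high. Origin at its underside. Leave it where it is.
- ring_stand: Bystander, loose: wooden ring stand: foot 48 mm across, post 12 to 18 mm thick, 60 mm high in all. Origin at its underside. Leave it where it is.
- pliers: Bystander, loose: pliers lying flat, 145 mm long along its x, 10 mm high. Origin at its underside. Leave it where it is.
Not all that is in view belongs to the job. Leave any purple look-alike of the block alone.

How it is judged:
On the way:
1. the block's nose goes in under the bridge, flat on the bench, with the blank on it (x of block in the frame of bridge between -0.071 and -0.03 m and y of block in the frame of bridge between -0.02 and 0.02 m and height (world z) of block below 0.004 m and horizontal distance between blank and block below 0.012 m), for 0.02 s.
At the end, for the whole second after the job is handed in: The block lies flat on the bench under the bridge against the back stop (within 4 mm), within 8 mm of the middle of the opening and within 0.06 rad of square; the blank lies on it within 10 mm of the guide hole's axis; both at rest (x of block in the frame of bridge between -0.004 and 0.004 m and y of block in the frame of bridge between -0.008 and 0.008 m and angle between the x axis of block and the x axis of bridge, either way round below 0.06 rad and height (world z) of block below 0.003 m and horizontal distance between blank and guide_hole below 0.01 m and height (world z) of blank between 0.015 and 0.021 m and linear speed of each of block, blank below 0.005 m/s); the robot touches nothing.
It fails at once if the block is lifted (more than 6 mm) (height (world z) of block above 0.006 m).
It fails at once if the block is tipped (more than 0.1 rad) (angle between block's own z axis and vertical above 0.1 rad).
It fails at once if the blank falls or is lifted off the block (height (world z) of blank below 0.013 m or height (world z) of blank above 0.026 m or angle between blank's own z axis and vertical above 0.2 rad).
It fails at once if the hand touches the blank (contact force between any of the fingers, the arm and blank above 0.3 N).
It fails at once if another thing on the bench is moved by more than 15 mm (distance of any of doming_block, mallet, file, jar, cup, ring_stand, pliers from where it was at the start of the episode above 0.015 m).
It also fails if it takes over 64 s, if anything falls off the work surface, if the arm or the gripper's body presses on something with over 40 N, if the wrist force passes 120 N, or if a joint passes its speed limit or range.

### The arm

A 6-joint arm with a two-finger parallel gripper is mounted at the origin on the work surface. World frame = base frame: x ahead of the robot, y to its left, z up, the work surface at z = 0. Lengths are in m, angles in rad, forces in N, time in s.
With the tool pointing down it reaches from about 0.375 to 0.925 m from the base axis. Payload 5.7 kg.
Tool frame: the origin (TCP) lies between the finger pads; the fingertips stand 19 mm ahead of it and the grasp point (between the pads) is the TCP; x points along the fingers, z is the direction in which the jaws open and shut, and the axes are right-handed (so a half turn about x gives the same grasp; the last joint's range is limited). The gripper opens to 88 mm and grips with 3 to 60 N. Pads are 20 mm wide; open, the fingers measure 115 mm over their backs; the gripper's body (75 mm by 178 mm) begins 61 mm behind the grasp point.
Start: joints at [-1.292, 0.359, 1.51, -0, 1.272, -0.115], TCP at [0.23, -0.554, 0.242] pointing down, gripper open.
Joint ranges: [-2.97, 2.97], [-1.01, 2.36], [0.21, 2.38], [-0.96, 4.11], [0.2, 2.71], [-2.98, 2.98]. Speed limits (rad/s): [2.39, 2.39, 3.14, 3.14, 3.14, 3.14].

### API

Orientations are given as a unit quaternion [w, x, y, z].
In Python, from cell import r gives the robot as it stands.
- The arm moves only by the tool drive_tool, never from a script. Its argument "plan" is one flat list of numbers, 7 for each row, row after row: the closure, from 0 (fully open) to 1 (shut), then the shift along the world's x, y, z in cm, then the turn, a rotation vector about the world's x, y, z in rad. A call has 1 to 10 rows; each row is the pose to reach, as a shift and turn from the pose commanded when the call began; what a row does not reach only later rows make up. A row lasts 1/8 s, in which the tool goes at most 62.5 mm and 10.7 degrees, less where a joint would pass 70% of its speed; a pose out of reach is approached as far as the arm can. A call with a gripper value outside its range is refused whole. The fingers move at their own pace and stop on an object; "grip_force" is the grip in N (left out, the last holds). Time passes only in rows, so rows that repeat a pose let the fingers close. It gives the time, the measured TCP pose, the force and the opening at its end, in the units of the state.
- r.state(): the state, without advancing time (a new reading comes with each control period).
- r.capture(name): name is "scene" or "top" or "wrist"; returns a dict with "img" (480x640x3 uint8, red, green, blue), "fx", "fy", "cx", "cy" (pixels), "position" and "attitude" of the camera in the world. Camera axes: x right, y down, z forward; pixel columns grow to the right and rows downward; lengths in m; the calibration is good to about 2 mm. A picture is of the moment at which its call begins. There is no depth.
- r.hand_in(): hands the job in, once; it reports no verdict.
The state is a dict: "t": time; "joint_pos": joint angles; "qvel": joint speeds; "effort": joint torques, N m; "eef_pos": TCP position; "ee_rot": TCP orientation; "force": force on the tool from outside, world axes, zero at the start; "ft_torque": the same for the moment, N m; "grip_width": finger opening in m.
Only numpy, scipy, OpenCV 4.12 (cv2) and the standard library are available. Lean on these libraries where they do the work, as an engineer would, in place of code of your own. Each camera call takes 0.05 s, during which the arm holds its last target.

## Working session

There is one attempt and no reset: what is moved stays moved. The work goes in short steps, Python scripts to look and compute and a tool call to move; the robot and the scene stay as the last step left them, time stands still between calls to the robot, and variables do not carry over. Pictures are saved under pics/ and viewed, and the job is handed in when it is done.

Besides the shell and the picture viewer there is one more tool, called after ">>>" as name(argument=value, ...), one argument or row to a line, values as JSON. drive_tool: Moves the arm, as the interface text tells. Its arguments: {"type":"object","properties":{"plan":{"type":"array","items":{"type":"number"}},"grip_force":{"type":"number"}},"required":["plan"]}

```bash
ls; mkdir -p pics; cat > h.py <<'E'
import numpy as np, cv2
from cell import r
from scipy.spatial.transform import Rotation as R
def rot(q): q=np.array(q); return R.from_quat([q[1],q[2],q[3],q[0]]).as_matrix() if q.size==4 else q
def ray(c,u,v,z):
    d=rot(c['attitude'])@np.array([(u-c['cx'])/c['fx'],(v-c['cy'])/c['fy'],1]); p=np.array(c['position']); return p+d*(z-p[2])/d[2]
def proj(c,P):
    q=rot(c['attitude']).T@(np.array(P)-np.array(c['position'])); return q[0]/q[2]*c['fx']+c['cx'],q[1]/q[2]*c['fy']+c['cy']
def snap(n,f):
    c=r.capture(n); cv2.imwrite('pics/'+f+'.png',c['img'][:,:,::-1]); import pickle; pickle.dump(c,open('pics/'+f+'.pkl','wb')); return c
E
python3 - <<'E'
from h import *
for n in ['scene','top','wrist']:
    c=snap(n,n+'0'); print(n,c['position'],c['attitude'],c['fx'],c['cx'],c['cy'])
s=r.state(); print(s)
E
```

```text
pics
scene [ 0.97295625 -0.60468941  0.88697916] [-0.34955285  0.88612074  0.28591322 -0.10419441] 540.000590651128 319.2664687236844 240.52806704959852
top [0.43869953 0.01104665 1.16730532] [ 0.02880058 -0.70503499  0.70803816 -0.02789523] 554.0530715322952 311.876673016369 243.95410001882365
wrist [ 0.29054465 -0.52955858  0.38394837] [ 0.10034398  0.82578155 -0.55078003 -0.06824429] 341.2149498124186 317.68966310044664 233.70026083019454
{'t': 0.15, 'joint_pos': array([-1.29206639e+00,  3.59327004e-01,  1.51118521e+00,  2.34832864e-05,
        1.27252182e+00, -1.15125482e-01]), 'qvel': array([ 1.61364198e-03, -2.06686054e-03, -3.48900156e-03,  8.24529317e-04,
       -8.87254834e-05, -1.17302587e-03]), 'effort': array([ 3.02229791e-04, -5.15759003e+01, -2.71008092e+01,  6.75582723e-02,
        3.07025481e-02, -6.73563068e-05]), 'eef_pos': array([ 0.23009447, -0.55356855,  0.24100964]), 'ee_rot': array([ 0.58777987,  0.39284517,  0.58854678, -0.39217367]), 'force': array([0.5570675 , 0.1584468 , 0.03671377]), 'ft_torque': array([0.0317054 , 0.00698756, 0.04967076]), 'grip_width': 0.08769784263715127}
```

View pics/top0.png

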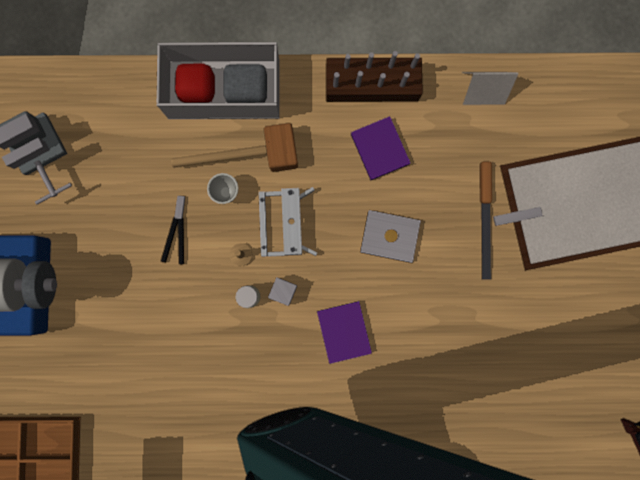

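View pics/scene0.png

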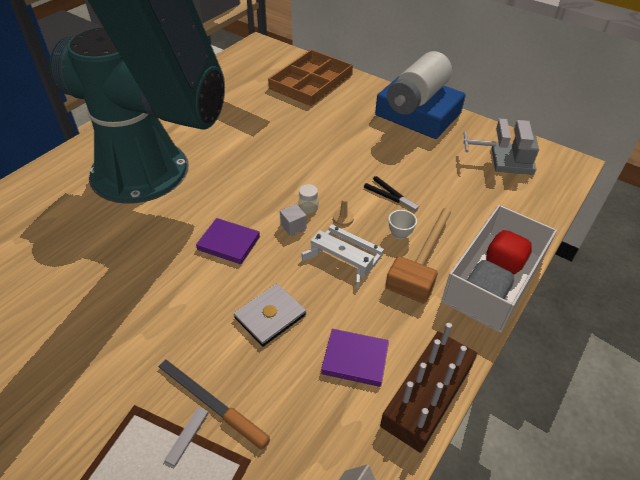

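The top view looks along world +x upward and +y to the left. The block, with the blank on it, is near pixel (391,236). The bridge hole is near (291,221) with the flare facing right, so the push goes roughly along +y. The two purple look-alikes are at (381,148) and (345,332). Next I'll zoom in to measure.

```bash
python3 - <<'E'
import cv2
i=cv2.imread('pics/top0.png')
cv2.imwrite('pics/zt.png',cv2.resize(i[170:280,240:440],None,fx=4,fy=4,interpolation=cv2.INTER_CUBIC))
i=cv2.imread('pics/scene0.png')
cv2.imwrite('pics/zs.png',cv2.resize(i[210:350,225:395],None,fx=4,fy=4,interpolation=cv2.INTER_CUBIC))
E
```

```text
(no output)
```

View pics/zt.png

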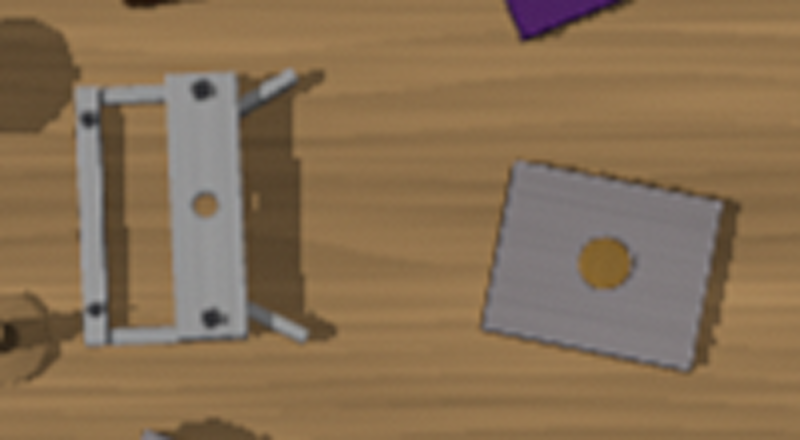

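View pics/zs.png

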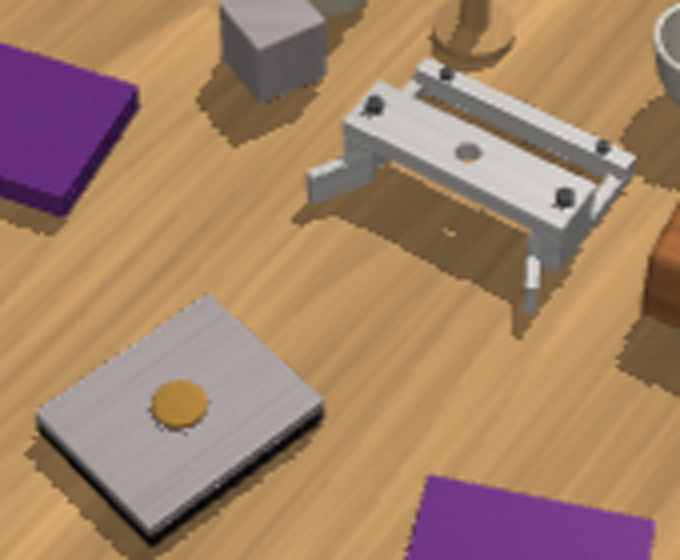

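```bash
cat >> h.py <<'E'
def blockpose(c,roi,zt=.018):
    x0,y0,x1,y1=roi; im=c['img'][y0:y1,x0:x1]; hsv=cv2.cvtColor(im,cv2.COLOR_RGB2HSV)
    m=((hsv[...,1]<45)&(hsv[...,2]>90)).astype(np.uint8)
    cs,_=cv2.findContours(m,0,cv2.CHAIN_APPROX_NONE); k=max(cs,key=cv2.contourArea)[:,0]+[x0,y0]
    P=np.array([ray(c,u,v,zt)[:2] for u,v in k]); rc=cv2.minAreaRect((P*1000).astype(np.float32)); return k,P,rc
def brass(c,roi,z=.022):
    x0,y0,x1,y1=roi; im=c['img'][y0:y1,x0:x1]; hsv=cv2.cvtColor(im,cv2.COLOR_RGB2HSV)
    return hsv
E
python3 - <<'E'
from h import *
import pickle
c=pickle.load(open('pics/top0.pkl','rb'))
k,P,rc=blockpose(c,(350,200,430,270)); print('top block',rc,cv2.boxPoints(rc))
print('blank',ray(c,240+604/4,170+263/4,.022))
o=lambda u,v:(240+u/4-.375,170+v/4-.375)
for n,uv,z in [('bar back-left',(166,75),.038),('bar fr-left',(236,72),.038),('bar fr right',(246,337),.038),('bar back right',(176,341),.038),('hole',(205,205),.038),('stop a',(76,88),.016),('stop b',(97,86),.016),('stop c',(105,344),.016),('stop d',(85,345),.016)]:
    print(n,ray(c,*o(*uv),z)[:2]*1000)
c=pickle.load(open('pics/scene0.pkl','rb'))
o=lambda u,v:(225+u/4-.375,210+v/4-.375)
print('scene')
for n,uv,z in [('bar fr right?',(344,122),.038),('back right',(378,82),.038),('back left',(595,188),.038),('front left',(557,228),.038),('hole',(468,152),.038),('block',(207,296),.018),('',(322,406),.018),('',(150,530),.018),('',(38,414),.018),('blank',(180,403),.022)]:
    print(n,ray(c,*o(*uv),z)[:2]*1000)
E
```

```text
top block ((547.2940673828125, -150.7647705078125), (110.58076477050781, 90.57434844970703), 78.1212387084961) [[ 491.59564 -195.54915]
 [ 580.2304  -214.1931 ]
 [ 602.9925  -105.98039]
 [ 514.3577   -87.33644]]
blank [ 0.54713265 -0.15199726  0.022     ]
bar back-left [644.69400396  75.21910663]
bar fr-left [646.09712853  39.13617206]
bar fr right [509.24054124  34.34261189]
bar back right [507.34818342  70.07941047]
hole [577.16121365  55.1952598 ]
stop a [642.01191965 123.74147587]
stop b [643.024847   112.71329619]
stop c [507.28004987 108.17687491]
stop d [506.80343371 118.58352102]
scene
bar fr right? [512.50177606  33.0186898 ]
back right [509.95839349  68.01498613]
back left [645.87072694  72.49478972]
front left [644.37157667  37.66314994]
hole [578.20762259  54.31554938]
block [516.47711577 -90.97579207]
 [ 604.3321772  -111.31386039]
 [ 581.25769235 -214.95693868]
 [ 495.54562781 -196.31865624]
blank [ 549.13430974 -152.79141938]
```

```bash
python3 - <<'E'
from h import *
s=r.state(); M=rot(s['ee_rot']); print(M.round(3)); z=M[:,2]; print('jaw yaw',np.degrees(np.arctan2(z[1],z[0])))
e=np.array([-.0345,.9994]); yb=np.array([-.9994,-.0345]); H=np.array([577.3,54.9])
for p in [(547.3,-150.8),(548.2,-151.8)]: d=np.array(p)-H; print(d@e,d@yb)
E
```

```text
[[-0.     0.923  0.384]
 [ 0.001  0.384 -0.923]
 [-1.     0.    -0.001]]
jaw yaw -67.4341353131262
-204.54158 37.07865
-205.57203 36.21368999999991
```

>>> drive_tool(
  plan=[0.32, 4, 4, -1, 0, 0, 0.14, 0.32, 8, 8, -3, 0, 0, 0.28, 0.32, 12, 12, -5, 0, 0, 0.42, 0.32, 16, 16.5, -7, 0, 0, 0.56, 0.32, 20, 21, -9, 0, 0, 0.7, 0.32, 24, 25.5, -10, 0, 0, 0.84, 0.32, 28, 29.5, -10, 0, 0, 0.969, 0.32, 29.9, 31.8, -10, 0, 0, 0.969, 0.32, 29.9, 31.8, -10, 0, 0, 0.969, 0.32, 29.9, 31.8, -10, 0, 0, 0.969],
)

```text
t: 1.4
eef_pos: [0.5286, -0.2364, 0.1414]
ee_rot: [0.703, 0.073, 0.704, -0.073]
force: [-0.5, -0.2, -1.1]
grip_width: 0.0592
```

```bash
python3 - <<'E'
from h import *
snap('top','top1'); c=snap('wrist','w1')
s=r.state(); print(s['t'],s['eef_pos'],s['grip_width'],s['force']); M=rot(s['ee_rot']); z=M[:,2]; print('jaw yaw',np.degrees(np.arctan2(z[1],z[0])), M[:,0])
E
```

```text
1.5 [ 0.52836137 -0.23695467  0.14153144] 0.0597382878824956 [-0.57305737 -0.64615563  0.86063105]
jaw yaw -11.991353936267693 [-6.36590286e-04 -9.16633873e-06 -9.99999797e-01]
```

View pics/w1.png

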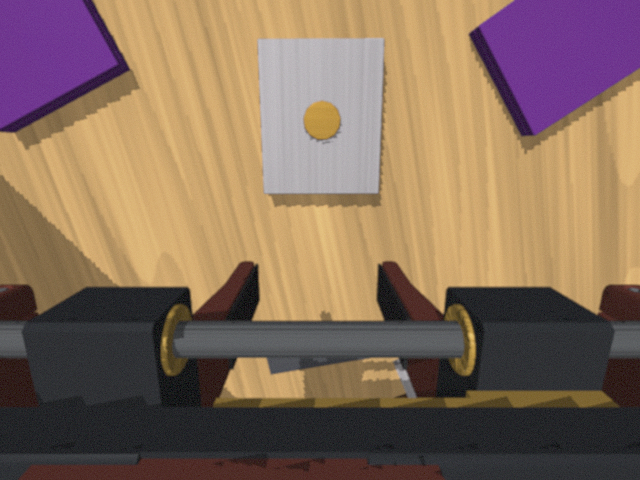

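View pics/top1.png

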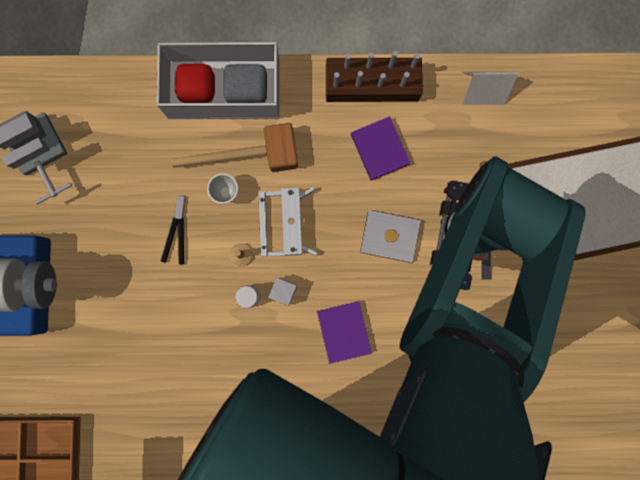

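The wrist view shows the block square ahead of the hand, blank at (322,120), rear edge near row 193 and the fingertips either side. Next I lower the fingers behind the block.

>>> drive_tool(
  plan=[0.32, 0, 0, -4, 0, 0, 0, 0.32, 0, 0, -8, 0, 0, 0, 0.32, 0, 0, -10.5, 0, 0, 0, 0.32, 0, 0, -11.5, 0, 0, 0, 0.32, 0, 0, -11.8, 0, 0, 0, 0.32, 0, 0, -11.8, 0, 0, 0, 0.32, 0, 0, -11.8, 0, 0, 0],
)

```text
t: 2.38
eef_pos: [0.5299, -0.2365, 0.0246]
ee_rot: [0.704, 0.073, 0.703, -0.074]
force: [-0.4, -0.1, 0.5]
grip_width: 0.0597
```

```bash
cat >> h.py <<'E'
Hh=np.array([577.3,54.9]); E=np.array([-.0345,.9994]); Y=np.array([-.9994,-.0345])
def bf(p): d=np.asarray(p)[:2]-Hh; return np.array([d@E,d@Y]).round(1)
def st():
    s=r.state(); M=rot(s['ee_rot']); z=M[:,2]
    print('t',s['t'],'eef',s['eef_pos'].round(4),'bf',bf(s['eef_pos']*1000),'F',s['force'].round(1),'rel jaw deg',(np.degrees(np.arctan2(z[1],z[0]))-1.98).round(2),'w',s['grip_width'])
def look(tag):
    c=snap('wrist','w'+tag); st(); return c
E
python3 - <<'E'
from h import *
c=look('2'); print(c['position'])
k,P,rc=blockpose(c,(150,0,470,320)); b=cv2.boxPoints(rc); print(rc,b)
print('bf',bf(rc[0]))
E
```

```text
t 2.425 eef [ 0.5298 -0.2364  0.0246] bf [-289.5   57.5] F [ 0.2 -0.2 -0.3] rel jaw deg -13.89 w 0.05944727147633266
[ 0.54322101 -0.17331965  0.16763731]
((546.37353515625, -162.9008026123047), (89.91719818115234, 89.4505386352539), 78.12255096435547) [[ 493.3525  -197.69153]
 [ 580.8879  -216.10214]
 [ 599.39453 -128.11008]
 [ 511.8592  -109.69946]]
bf [-216.6   38.4]
```

View pics/w2.png

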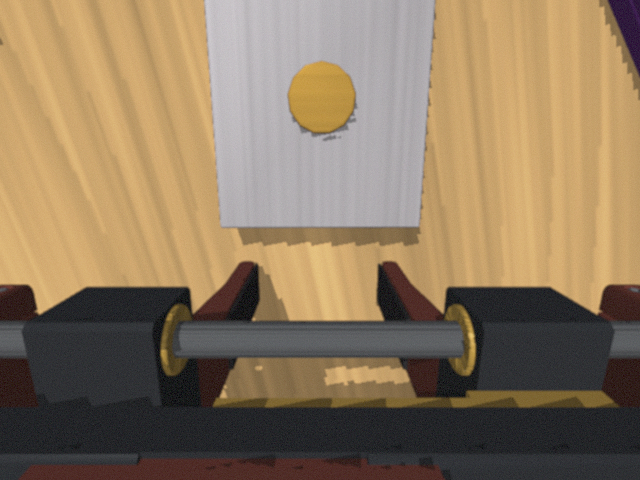

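>>> drive_tool(
  plan=[0.32, 0.15, 0.7, -0.05, 0, 0, 0, 0.32, 0.27, 1.3, -0.1, 0, 0, 0, 0.32, 0.35, 1.7, -0.1, 0, 0, 0, 0.32, 0.39, 1.85, -0.1, 0, 0, 0, 0.32, 0.42, 2.0, -0.1, 0, 0, 0, 0.32, 0.45, 2.15, -0.1, 0, 0, 0, 0.32, 0.45, 2.15, -0.1, 0, 0, 0],
)

```text
t: 3.3
eef_pos: [0.5338, -0.2148, 0.0226]
ee_rot: [0.703, 0.073, 0.703, -0.074]
force: [-0.6, -3.1, -0.9]
grip_width: 0.0596
```

```bash
cat >> h.py <<'E'
def rear(c,roi=(150,0,470,330)):
    k,P,rc=blockpose(c,roi); b=cv2.boxPoints(rc); b=b[np.argsort(b[:,1])][:2]; b=b[np.argsort(b[:,0])]
    a=np.degrees(np.arctan2(*(b[1]-b[0])[::-1])); m=b.mean(0); h=np.radians(a+90); cen=m+55*np.array([np.cos(h),np.sin(h)])
    print('rear mid',m,'w',np.linalg.norm(b[1]-b[0]),'rel deg',(a-1.98).round(2),'centre bf',bf(cen))
E
python3 - <<'E'
from h import *
c=look('3'); rear(c)
E
```

```text
t 3.35 eef [ 0.5338 -0.2148  0.0226] bf [-268.    52.8] F [-0.3 -2.2 -0.4] rel jaw deg -13.9 w 0.05959456160224813
rear mid [ 537.9802  -204.66628] w 89.4084 rel deg -13.88 centre bf [-204.7   35.1]
```

View pics/w3.png

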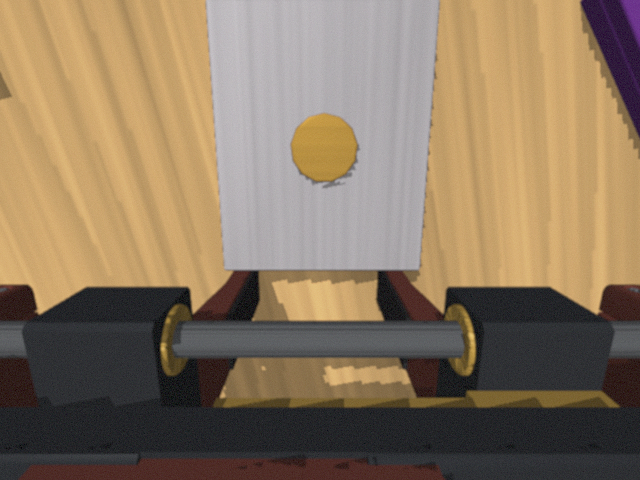

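```bash
cat >> h.py <<'E'
# hand waypoints for an S path of the block centre, hand rigid behind it; prints cumulative shifts in cm and turn
def tcp(c,th,d=65): 
    p=np.array(c)-d*np.array([np.cos(th),np.sin(th)]); return Hh+p[0]*E+p[1]*Y
def path(c,th,segs,d=65):
    c=np.array(c,float); p0=tcp(c,th,d); t0=th
    for ds,dth in segs:
        m=th+dth/2; c=c+ds*np.array([np.cos(m),np.sin(m)]); th+=dth; s=(tcp(c,th,d)-p0)/10
        print(s.round(2),round(th-t0,3),'c',c.round(1),'th',round(th,3))
E
python3 - <<'E'
from h import *
R_=180
path((-204.8,36.2),-.2425,[(3,-.0167),(5,-.028)]+[(6,-1/30)]*6+[(6,0)]+[(6,1/30)]*14)
E
```

```text
[-0.04  0.32] -0.017 c [-201.9   35.5] th -0.259
[-0.1   0.85] -0.045 c [-197.1   34.1] th -0.287
[-0.15  1.48] -0.078 c [-191.4   32.3] th -0.321
[-0.18  2.12] -0.111 c [-185.7   30.3] th -0.354
[-0.18  2.76] -0.145 c [-180.1   28.2] th -0.387
[-0.17  3.39] -0.178 c [-174.6   25.8] th -0.421
[-0.13  4.03] -0.211 c [-169.1   23.3] th -0.454
[-0.08  4.67] -0.245 c [-163.8   20.5] th -0.487
[0.19 5.21] -0.245 c [-158.5   17.7] th -0.487
[0.64 5.66] -0.211 c [-153.1   15. ] th -0.454
[1.07 6.13] -0.178 c [-147.7   12.5] th -0.421
[1.49 6.61] -0.145 c [-142.2   10.1] th -0.387
[1.89 7.1 ] -0.111 c [-136.6    7.9] th -0.354
[2.28 7.61] -0.078 c [-130.9    5.9] th -0.321
[2.65 8.13] -0.045 c [-125.2    4.2] th -0.287
[3.   8.66] -0.011 c [-119.4    2.6] th -0.254
[3.33 9.21] 0.022 c [-113.6    1.1] th -0.221
[3.64 9.76] 0.055 c [-1.077e+02 -1.000e-01] th -0.187
[ 3.94 10.33] 0.089 c [-101.8   -1.1] th -0.154
[ 4.22 10.9 ] 0.122 c [-95.9  -1.9] th -0.121
[ 4.47 11.49] 0.155 c [-89.9  -2.5] th -0.087
[ 4.71 12.08] 0.189 c [-83.9  -3. ] th -0.054
[ 4.93 12.68] 0.222 c [-77.9  -3.2] th -0.021
```

>>> drive_tool(
  plan=[0.32, -0.04, 0.32, 0, 0, 0, -0.017, 0.32, -0.1, 0.85, 0, 0, 0, -0.045, 0.32, -0.15, 1.48, 0, 0, 0, -0.078, 0.32, -0.18, 2.12, 0, 0, 0, -0.111, 0.32, -0.18, 2.76, 0, 0, 0, -0.145, 0.32, -0.17, 3.39, 0, 0, 0, -0.178, 0.32, -0.13, 4.03, 0, 0, 0, -0.211, 0.32, -0.1, 4.3, 0, 0, 0, -0.225, 0.32, -0.1, 4.3, 0, 0, 0, -0.225],
)

```text
t: 4.47
eef_pos: [0.5325, -0.1708, 0.0226]
ee_rot: [0.69, 0.152, 0.691, -0.152]
force: [0.9, 0.7, -0.6]
grip_width: 0.0598
```

```bash
python3 - <<'E'
from h import *
c=look('4'); rear(c); c=snap('top','top4')
k,P,rc=blockpose(c,(330,195,420,270)); print('top',rc,bf(rc[0]))
E
```

```text
t 4.525 eef [ 0.5327 -0.171   0.0226] bf [-224.2   52.4] F [0.3 0.5 0.5] rel jaw deg -26.8 w 0.059902608246459585
rear mid [ 538.9201  -161.83905] w 89.4631 rel deg -26.81 centre bf [-166.2   21. ]
top ((563.6063232421875, -102.64408874511719), (94.42498016357422, 91.62390899658203), 65.70500946044922) [-157.    19.1]
```

View pics/w4.png

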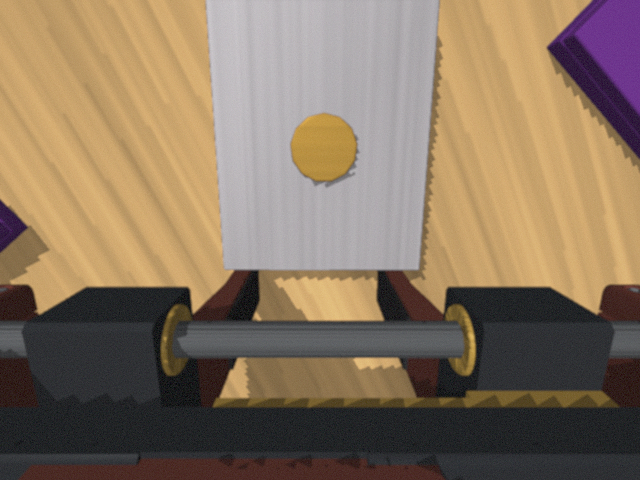

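View pics/top4.png

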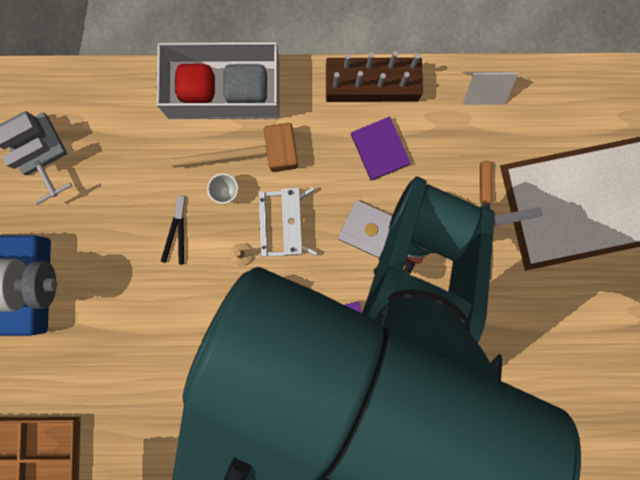

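```bash
python3 - <<'E'
from h import *
path((-166.2,22.3),-.468,[(2,0),(3.5,.01)]+[(6,.0316)]*6+[(2,.01)])
E
```

```text
[0.08 0.18] 0.0 c [-164.4   21.4] th -0.468
[0.29 0.47] 0.01 c [-161.3   19.8] th -0.458
[0.72 0.94] 0.042 c [-155.9   17.3] th -0.426
[1.13 1.42] 0.073 c [-150.4   14.9] th -0.395
[1.52 1.92] 0.105 c [-144.8   12.7] th -0.363
[1.9  2.43] 0.136 c [-139.1   10.6] th -0.332
[2.27 2.95] 0.168 c [-133.4    8.7] th -0.3
[2.61 3.48] 0.2 c [-127.7    7.1] th -0.268
[2.72 3.66] 0.21 c [-125.7    6.5] th -0.258
```

>>> drive_tool(
  plan=[0.32, 0.08, 0.18, 0, 0, 0, 0, 0.32, 0.29, 0.47, 0, 0, 0, 0.01, 0.32, 0.72, 0.94, 0, 0, 0, 0.042, 0.32, 1.13, 1.42, 0, 0, 0, 0.073, 0.32, 1.52, 1.92, 0, 0, 0, 0.105, 0.32, 1.9, 2.43, 0, 0, 0, 0.136, 0.32, 2.27, 2.95, 0, 0, 0, 0.168, 0.32, 2.61, 3.48, 0, 0, 0, 0.2, 0.32, 2.72, 3.66, 0, 0, 0, 0.21, 0.32, 2.72, 3.66, 0, 0, 0, 0.21],
)

```text
t: 5.82
eef_pos: [0.5602, -0.1345, 0.0226]
ee_rot: [0.703, 0.079, 0.703, -0.078]
force: [0.2, -0.1, -0.2]
grip_width: 0.0596
```

```bash
python3 - <<'E'
from h import *
c=look('5'); rear(c); c=snap('top','top5'); snap('scene','s5')
cv2.imwrite('pics/zt5.png',cv2.resize(c['img'][170:280,240:440,::-1],None,fx=4,fy=4,interpolation=cv2.INTER_CUBIC))
E
```

```text
t 5.875 eef [ 0.56   -0.1345  0.0226] bf [-188.7   23.8] F [-1.  -0.2 -0.8] rel jaw deg -14.77 w 0.0597522653968019
rear mid [ 563.8033   -124.299484] w 89.32442 rel deg -14.71 centre bf [-125.4    5.7]
```

View pics/w5.png

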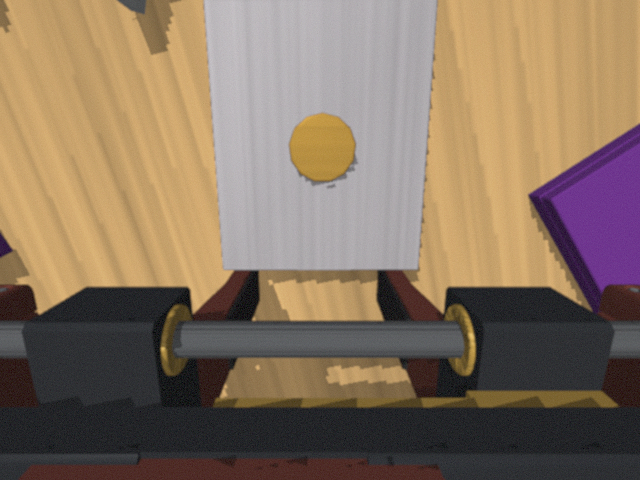

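View pics/zt5.png

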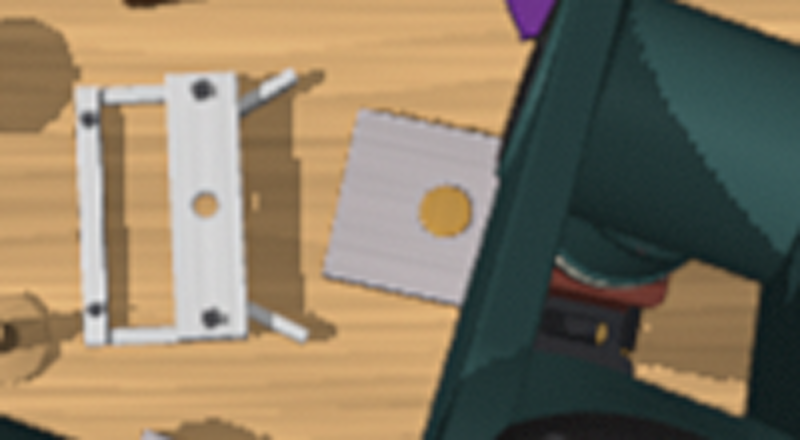

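View pics/s5.png

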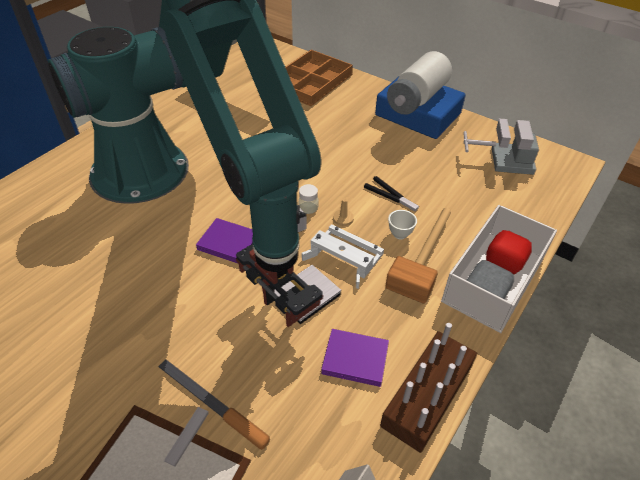

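The top view shows the blank at zoom (445,211) and the nose corners at (360,109) and (325,275). I'll measure the pose from these against the bridge in the same picture.

```bash
python3 - <<'E'
from h import *
import pickle
c=pickle.load(open('pics/top5.pkl','rb'))
o=lambda u,v:(240+u/4-.375,170+v/4-.375)
a,b=[ray(c,*o(*q),.018)[:2]*1000 for q in [(359,108),(324,275)]]
n=(a+b)/2; d=a-b; ang=np.arctan2(d[1],d[0]); h=ang+np.pi/2; print(np.linalg.norm(d),'rel',np.degrees(ang)-1.98,'centre bf',bf(n-55*np.array([np.cos(h),np.sin(h)])),'blank',bf(ray(c,*o(445,211),.022)*1000))
print('hand centre', bf(tcp(bf(r.state()['eef_pos']*1000)+0,-.2577,-65)))
E
```

```text
89.7470621701801 rel -14.080219509503802 centre bf [-123.9    6.6] blank [-123.7    6.1]
hand centre [-125.8    7.6]
```

```bash
python3 - <<'E'
from h import *
path((-124.5,6.3),-.2577,[(3,.0158)]+[(6,.0316)]*7+[(4,.0207)])
E
```

```text
[0.16 0.27] 0.016 c [-121.6    5.6] th -0.242
[0.48 0.82] 0.047 c [-115.7    4.2] th -0.21
[0.78 1.38] 0.079 c [-109.9    3.1] th -0.179
[1.06 1.95] 0.111 c [-103.9    2.1] th -0.147
[1.32 2.53] 0.142 c [-98.    1.3] th -0.115
[1.57 3.11] 0.174 c [-92.    0.7] th -0.084
[1.79 3.7 ] 0.205 c [-86.    0.3] th -0.052
[2.  4.3] 0.237 c [-80.    0.1] th -0.021
[2.12 4.71] 0.258 c [-76.   0.] th 0.0
```

>>> drive_tool(
  plan=[0.32, 0.16, 0.27, 0, 0, 0, 0.016, 0.32, 0.48, 0.82, 0, 0, 0, 0.047, 0.32, 0.78, 1.38, 0, 0, 0, 0.079, 0.32, 1.06, 1.95, 0, 0, 0, 0.111, 0.32, 1.32, 2.53, 0, 0, 0, 0.142, 0.32, 1.57, 3.11, 0, 0, 0, 0.174, 0.32, 1.79, 3.7, 0, 0, 0, 0.205, 0.32, 2.0, 4.3, 0, 0, 0, 0.237, 0.32, 2.12, 4.71, 0, 0, 0, 0.258, 0.32, 2.12, 4.71, 0, 0, 0, 0.258],
)

```text
t: 7.22
eef_pos: [0.5812, -0.0872, 0.0227]
ee_rot: [0.707, -0.012, 0.707, 0.013]
force: [0.6, -0.7, 0.2]
grip_width: 0.0593
```

```bash
python3 - <<'E'
from h import *
c=look('6'); rear(c); c=snap('top','top6'); snap('scene','s6')
cv2.imwrite('pics/zt6.png',cv2.resize(c['img'][170:280,240:440,::-1],None,fx=4,fy=4,interpolation=cv2.INTER_CUBIC))
E
```

```text
t 7.275 eef [ 0.581  -0.0873  0.0227] bf [-142.2    1.2] F [ 1.1 -0.3  0.3] rel jaw deg 0.02 w 0.05983122357789177
rear mid [582.04596  -76.392235] w 90.75211 rel deg 0.06 centre bf [-76.4  -0.2]
```

View pics/w6.png

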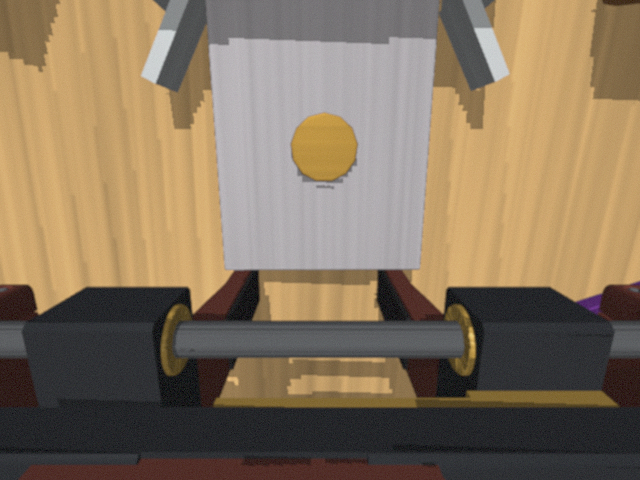

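View pics/zt6.png

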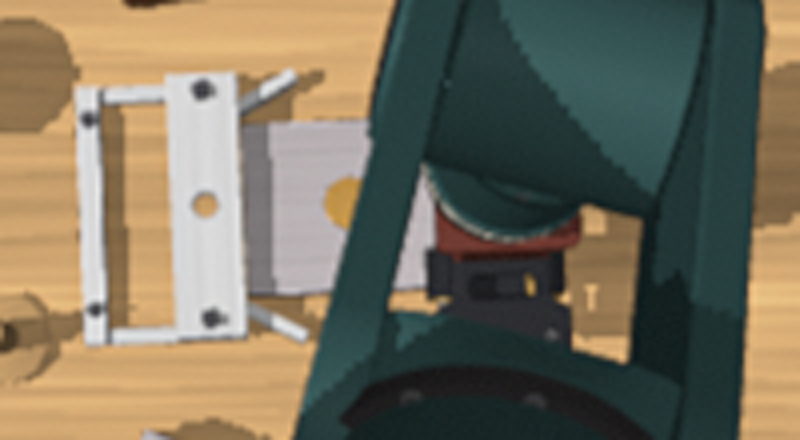

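```bash
python3 - <<'E'
from h import *
import pickle
c=pickle.load(open('pics/top6.pkl','rb'))
g=cv2.cvtColor(c['img'],cv2.COLOR_RGB2HSV)
for u in (308,314,320,326):
    v=np.where((g[190:255,u,1]<45))[0]+190; P=[ray(c,u,w,.018)*1000 for w in (v.min()-.5,v.max()+.5)]; print(u,v.min(),v.max(),bf(P[0]),bf(P[1]),(bf(P[0])+bf(P[1]))/2)
o=lambda u,v:(240+u/4-.375,170+v/4-.375)
for q in [(290,67),(297,77),(302,341),(308,332)]: print('wing',bf(ray(c,*o(*q),.022)*1000))
c=pickle.load(open('pics/w6.pkl','rb'))
for q in [(142,78),(178,91),(473,90),(508,76)]: print('wing w',bf(ray(c,*q,.022)*1000))
for y in (60,150,250):
    g=cv2.cvtColor(c['img'],cv2.COLOR_RGB2HSV); u=np.where(g[y,195:450,1]<45)[0]+195; P=[ray(c,w,y,.018)*1000 for w in (u.min()-.5,u.max()+.5)]; print((bf(P[0])+bf(P[1]))/2, u.min(),u.max())
E
```

```text
308 190 252 [-37.3 -67.2] [-32.2  65.2] [-34.75  -1.  ]
314 201 254 [-48.9 -43.4] [-44.5  69.8] [-46.7  13.2]
320 200 253 [-61.6 -45. ] [-57.1  68.2] [-59.35  11.6 ]
326 200 231 [-74.1 -44.5] [-71.4  22.8] [-72.75 -10.85]
wing [-46.1 -72.7]
wing [-49.6 -67.3]
wing [-46.8  70.9]
wing [-50.1  66.4]
wing w [-50.8  69.7]
wing w [-55.5  56.1]
wing w [-55.  -59.9]
wing w [-49.9 -72.9]
[-43.35  -0.5 ] 210 434
[-77.95  -0.45] 216 427
[-121.85   -0.85] 224 420
```

The block is square in the mouth: wing mid-line against block gives about 1 mm offset and under 1° of tilt. I'll push straight in with a 1 mm sideways trim.

>>> drive_tool(
  plan=[0.32, 0.0, 0.3, 0, 0, 0, 0, 0.32, 0.0, 0.9, 0, 0, 0, 0, 0.32, -0.01, 1.5, 0, 0, 0, 0, 0.32, -0.02, 2.1, 0, 0, 0, 0, 0.32, -0.03, 2.7, 0, 0, 0, 0, 0.32, -0.04, 3.3, 0, 0, 0, 0, 0.32, -0.05, 3.9, 0, 0, 0, 0, 0.32, -0.06, 4.5, 0, 0, 0, 0, 0.32, -0.07, 4.8, 0, 0, 0, 0, 0.32, -0.07, 4.8, 0, 0, 0, 0],
)

```text
t: 8.62
eef_pos: [0.5804, -0.0392, 0.0226]
ee_rot: [0.707, -0.012, 0.707, 0.013]
force: [-0.1, -1.0, -0.3]
grip_width: 0.0597
```

```bash
python3 - <<'E'
from h import *
c=look('7'); rear(c); c=snap('top','top7')
cv2.imwrite('pics/zt7.png',cv2.resize(c['img'][170:280,240:440,::-1],None,fx=4,fy=4,interpolation=cv2.INTER_CUBIC))
E
```

```text
t 8.675 eef [ 0.5803 -0.0392  0.0225] bf [-94.2   0.3] F [ 0.1 -1.   0.2] rel jaw deg 0.01 w 0.060042235505146264
rear mid [576.80194  -28.586231] w 136.75412 rel deg 0.03 centre bf [-28.4   3.4]
```

View pics/w7.png

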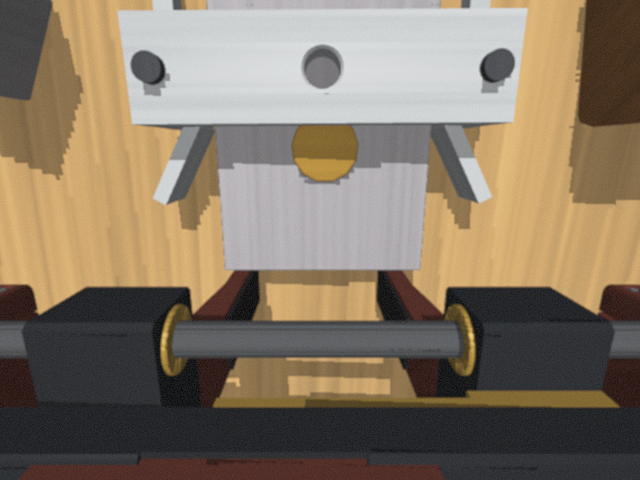

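View pics/zt7.png

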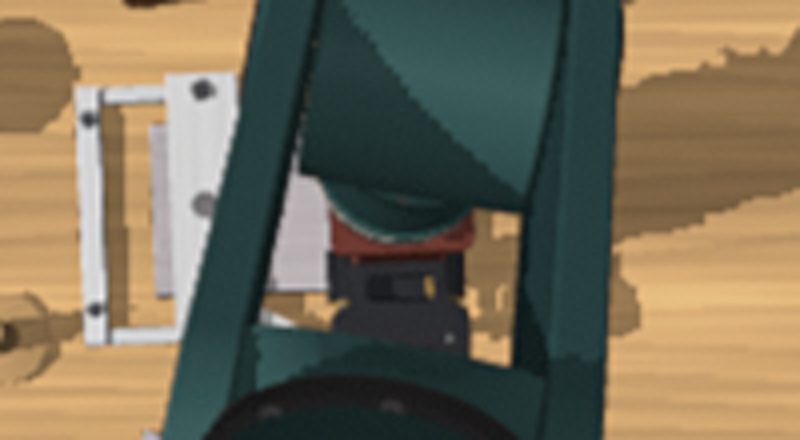

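>>> drive_tool(
  plan=[0.32, -0.01, 0.3, 0, 0, 0, 0, 0.32, -0.03, 0.8, 0, 0, 0, 0, 0.32, -0.05, 1.3, 0, 0, 0, 0, 0.32, -0.07, 1.8, 0, 0, 0, 0, 0.32, -0.08, 2.15, 0, 0, 0, 0, 0.32, -0.09, 2.4, 0, 0, 0, 0, 0.32, -0.09, 2.55, 0, 0, 0, 0, 0.32, -0.09, 2.55, 0, 0, 0, 0],
)

```text
t: 9.72
eef_pos: [0.5794, -0.014, 0.0226]
ee_rot: [0.707, -0.012, 0.707, 0.013]
force: [-2.0, -1.0, -1.3]
grip_width: 0.0594
```

>>> drive_tool(
  plan=[0.32, 0, 0.1, 0, 0, 0, 0, 0.32, 0, 0.2, 0, 0, 0, 0, 0.32, -0.01, 0.3, 0, 0, 0, 0],
)

```text
t: 10.1
eef_pos: [0.5799, -0.0129, 0.0227]
ee_rot: [0.707, -0.014, 0.707, 0.012]
force: [0.1, -12.0, -2.2]
grip_width: 0.0598
```

```bash
python3 - <<'E'
from h import *
c=look('8'); rear(c); c=snap('top','top8')
cv2.imwrite('pics/zt8.png',cv2.resize(c['img'][170:280,240:440,::-1],None,fx=4,fy=4,interpolation=cv2.INTER_CUBIC))
E
```

```text
t 10.15 eef [ 0.5799 -0.013   0.0227] bf [-67.9  -0.2] F [ 0.1 -8.4 -2.4] rel jaw deg 0.13 w 0.05982990825967039
rear mid [577.5082     -2.3214326] w 141.56279 rel deg 0.15 centre bf [-2.2  1.9]
```

View pics/w8.png

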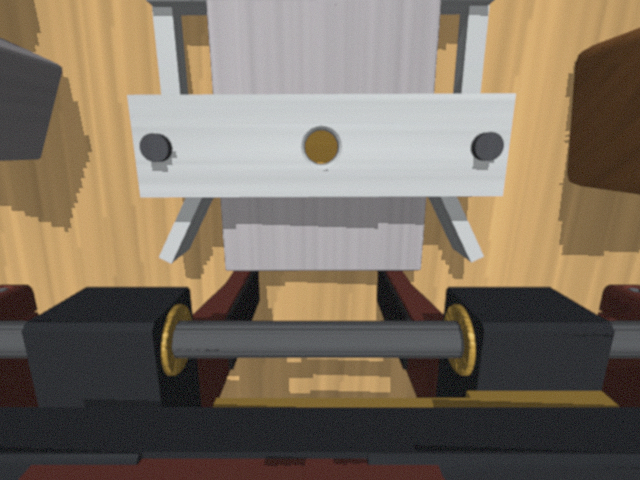

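View pics/zt8.png

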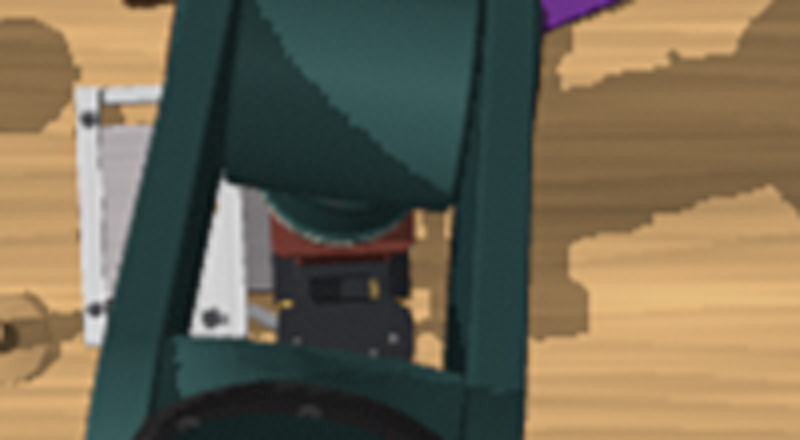

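The force rose to 12 N and the hand lagged, so contact with the stop looks likely. In the top view the block edge meets the stop bar. I'll press slightly more to confirm it's seated.

>>> drive_tool(
  plan=[0.32, 0, 0.1, 0, 0, 0, 0, 0.32, -0.01, 0.2, 0, 0, 0, 0, 0.32, -0.01, 0.2, 0, 0, 0, 0],
)

```text
t: 10.58
eef_pos: [0.5801, -0.0128, 0.0228]
ee_rot: [0.707, -0.015, 0.707, 0.012]
force: [-0.4, -16.7, -1.9]
grip_width: 0.0597
```

The hand moved 0.1 mm while the force rose to 16.7 N, so the block is firm against the stop. Now I draw straight back, then up and away.

>>> drive_tool(
  plan=[0.32, 0.02, -0.3, 0, 0, 0, 0, 0.32, 0.03, -0.8, 0, 0, 0, 0, 0.32, 0.05, -1.5, 0, 0, 0, 0, 0.32, 0.1, -3, 0, 0, 0, 0, 0.32, 0.1, -5, 0, 0, 0, 0, 0.32, 0.1, -7, 2, 0, 0, 0, 0.32, 0.1, -9, 6, 0, 0, 0, 0.32, 0.1, -11, 11, 0, 0, 0, 0.32, 0, -15, 16, 0, 0, 0, 0.32, 0, -20, 20, 0, 0, 0],
)

```text
t: 11.82
eef_pos: [0.5792, -0.2089, 0.2231]
ee_rot: [0.708, -0.013, 0.706, 0.012]
force: [0.7, -0.6, -1.2]
grip_width: 0.0598
```

>>> drive_tool(
  plan=[0.32, -4, -4, 0, 0, 0, 0, 0.32, -8, -8, 0, 0, 0, 0, 0.32, -12, -12, 0, 0, 0, 0, 0.32, -15, -16, 0, 0, 0, 0, 0.32, -18, -20, 0, 0, 0, 0, 0.32, -18, -20, 0, 0, 0, 0, 0.32, -18, -20, 0, 0, 0, 0],
)

```text
t: 12.7
eef_pos: [0.3988, -0.4071, 0.2206]
ee_rot: [0.707, -0.012, 0.707, 0.012]
force: [0.6, 0.6, -0.0]
grip_width: 0.0596
```

```bash
python3 - <<'E'
from h import *
st(); c=snap('top','top9'); s=snap('scene','s9')
cv2.imwrite('pics/zt9.png',cv2.resize(c['img'][170:280,240:440,::-1],None,fx=4,fy=4,interpolation=cv2.INTER_CUBIC))
cv2.imwrite('pics/zs9.png',cv2.resize(s['img'][210:350,225:395,::-1],None,fx=4,fy=4,interpolation=cv2.INTER_CUBIC))
E
```

```text
t 12.7 eef [ 0.3988 -0.4071  0.2206] bf [-455.6  194.3] F [ 0.6  0.6 -0. ] rel jaw deg -0.07 w 0.05960242333221555
```

View pics/zt9.png

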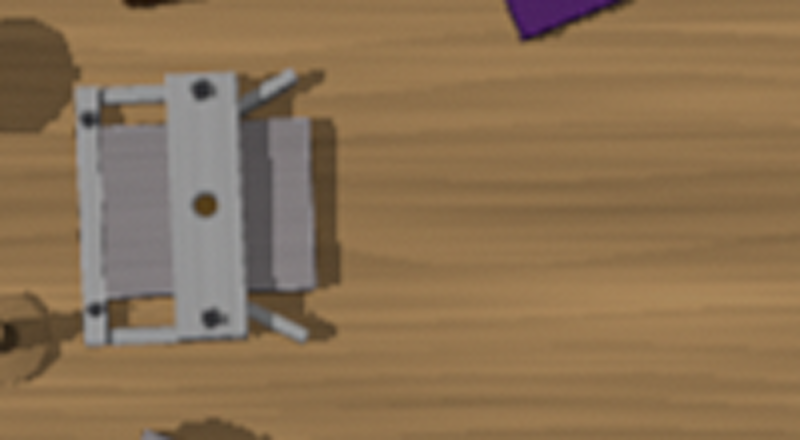

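View pics/zs9.png

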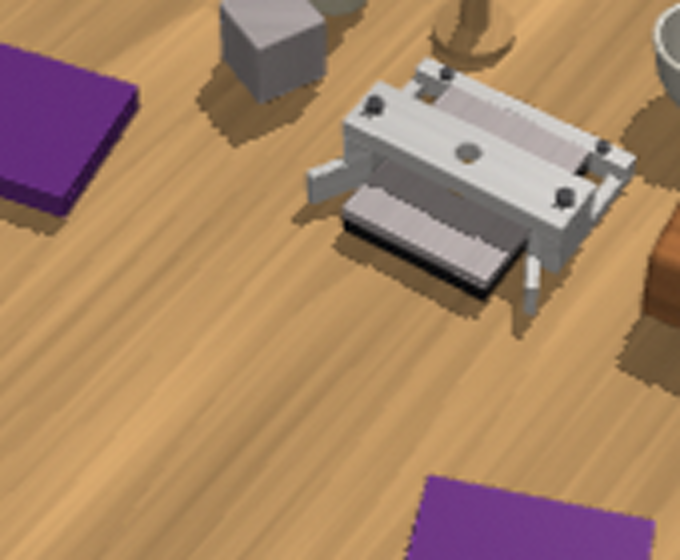

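View pics/top9.png

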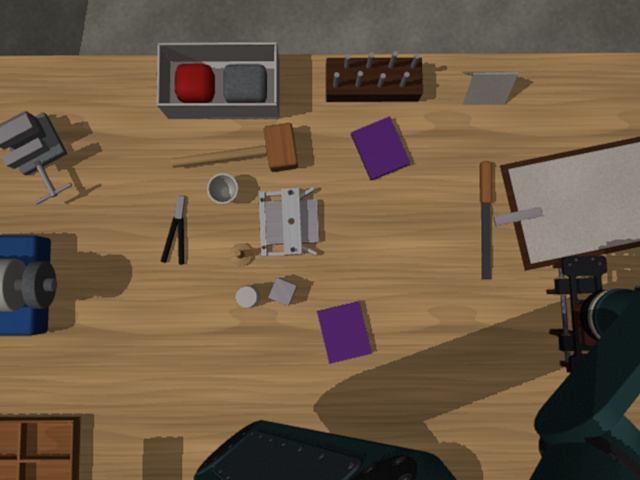

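```bash
python3 - <<'E'
from h import *
import pickle
c=pickle.load(open('pics/top9.pkl','rb'))
o=lambda u,v:(240+u/4-.375,170+v/4-.375)
a,b=[ray(c,*o(*q),.018)[:2]*1000 for q in [(309,117.5),(315,291)]]
d=a-b; ang=np.degrees(np.arctan2(d[1],d[0])); print(np.linalg.norm(d),'rel deg',ang-1.98,'centre bf',(bf(a)+bf(b))/2+[55,0])
a0=pickle.load(open('pics/top0.pkl','rb'))['img'].astype(int); df=np.abs(a0-c['img']).max(2)[60:300,150:520]>60
n,l,s,_=cv2.connectedComponentsWithStats(df.astype(np.uint8)); print([(x[0]+150,x[1]+60,x[2],x[3],x[4]) for x in s[1:] if x[4]>8])
print(ray(c,*o(91,215),.016),r.state()['force'],r.state()['t'])
E
```

```text
91.22230291177549 rel deg -0.3002104338674847 centre bf [ 0.15 -0.7 ]
[(np.int32(307), np.int32(200), np.int32(10), np.int32(42), np.int32(295)), (np.int32(266), np.int32(202), np.int32(7), np.int32(42), np.int32(213)), (np.int32(417), np.int32(241), np.int32(3), np.int32(4), np.int32(9))]
[0.57485657 0.115663   0.016     ] [-0.44225898 -0.19729954  0.02502291] 12.8
```

```bash
python3 -c "
from h import *
print(r.hand_in())"
```

```text
the job is handed in; nothing more can be done
None
```

The block is seated under the bridge against the back stop and the job is handed in, after about 12.8 s of the 64 s allowed. No verdict was reported.

I pushed its rear face with the two fingertips, opened to 60 mm, along a shallow S-curve. That took out the roughly 37 mm side offset and 14° skew. I then pushed straight in until it met the stop and drew the hand well clear.

**Checks that passed**
- **Seated on the stop:** on the last press the force rose to 16.7 N while the hand moved only 0.1 mm.
- **Block pose (top view, hand clear):** about x = +0.2 mm, y = −0.7 mm and −0.3° in the bridge frame.
- **Blank:** brass shows centred through the guide hole in the top view after withdrawal. The wrist view showed the same just before the final press.
- **Bystanders:** comparing before and after top pictures, with the parts of the view clear of the arm, found no change beyond the block area and one 9-pixel speck near where the block started.
- **Hand:** the force reading is about zero after withdrawal.

**Checks that disagreed**
- The wrist camera and the top camera differed by up to about 2 mm, roughly the stated calibration error.
- The wrist-view routine's reading of the block during insertion was unreliable once the bridge was in view, because the bridge merged into the block's mask. The final pose therefore rests on the top view and the contact force.

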